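# Close up the sample loading station

## Robot

A 6-joint arm with a two-finger parallel gripper is mounted at the origin on the work surface. World frame = base frame: x ahead of the robot, y to its left, z up, the work surface at z = 0. Lengths are in m, angles in degrees, forces in N, time in s.
With the tool pointing down it reaches from about 0.4 to 0.825 m from the base axis. Payload 7 kg.
Tool frame: the origin (TCP) lies at the very end of the fingers, on their centre line; the grasp point (between the pads) lies r.grip_depth behind it (r.grip_depth is the distance from the TCP to the grasp point, in m); z points along the fingers, y is the direction in which the jaws open and shut (so a half turn about z gives the same grasp; the last joint's range is limited). The gripper opens to 88 mm and grips with 3 to 60 N. Pads are 19 mm wide; open, the fingers measure 130 mm over their backs; the gripper's body (78 mm by 193 mm) begins 47 mm behind the grasp point.
Start: joints at [-52.305, 20.546, 0.682, 0, -70.136, -16.507], TCP at [0.244, -0.629, 0.202] pointing down, gripper open.
Joint ranges: [-176.03, 176.03], [-82.01, 121.73], [-58.28, 71.71], [-173.87, 95.51], [-174.79, -0.11], [-173.66, 173.66]. Speed limits (degrees/s): [136.94, 136.94, 172.46, 180, 180, 180].

## Interface

Orientations are given as [roll, pitch, yaw] about the fixed x, y, z axes, in that order (R = Rz(yaw) Ry(pitch) Rx(roll)).
In Python, from plant import r gives the robot as it stands. The module is installed in compiled form; this text tells all that it offers.
- The arm moves only by the tool step_arm, never from a script. Its argument "increments" is a list of rows, each a list of 3 entries, a list of its own where there are three numbers: the shift along the tool's x, y, z in m, then the turn, a rotation vector about the tool's x, y, z in rad, then the closure, from 0 (fully open) to 1 (shut). In form: [[[x, y, z], [wx, wy, wz], grip], ...]. A call has 1 to 10 rows; each row is the pose to reach, as a shift and turn from the pose commanded when the call began, along the tool's axes at that moment; what a row does not reach only later rows make up. A row lasts 1/10 s, in which the tool goes at most 50 mm and 8.59 degrees, less where a joint would pass 70% of its speed; a pose out of reach is approached as far as the arm can. A call with a gripper value outside its range is refused whole. The fingers move at their own pace and stop on an object; "force" is the grip in N (left out, the last holds). Time passes only in rows, so rows that repeat a pose let the fingers close. It gives the time, the measured TCP pose, the force and the opening at its end, in the units of the state.
- r.get_state(): the state, without advancing time (a new reading comes with each control period).
- r.capture(name): name is "scene" or "top" or "wrist"; returns a dict with "color" (400x640x3 uint8, red, green, blue), "intrinsics" (3x3 intrinsics, pixels), "rvec" (rotation vector, rad) and "tvec" (3), from world to camera coordinates, as OpenCV has them; the wrist camera has in their place "T_tool_cam" (4x4, takes a point from camera to tool coordinates, whose origin is the TCP and whose axes are the flange's). Camera axes: x right, y down, z forward; pixel columns grow to the right and rows downward; lengths in m; the calibration is good to about 2 mm. A picture is of the moment at which its call begins: read the wrist's pose just before it. There is no depth.
- r.close_job(): hands the job in, once; it reports no verdict.
The state is a dict: "time_s": time; "joints": joint angles; "qd": joint speeds; "joint_torque": joint torques, N m; "tcp_pos": TCP position; "eef_rot": TCP orientation; "contact_force": force on the tool from outside, world axes, zero at the start; "moment": the same for the moment, N m; "gripper_width": finger opening in m.
Only numpy, scipy, OpenCV 4.12 (cv2) and the standard library are available. Lean on these libraries where they do the work, as an engineer would, in place of code of your own. Each camera call takes 0.05 s, during which the arm holds its last target.

## Task

Get the sample loading station ready to run by pushing with the fingertips only: push the tray of tubes fully home into the station, then press the blue hood down until it is fully shut, then push the orange latch all the way across so that its bolt lies over the hood. Do not lift or carry anything: the tray stays down flat in its channel, and the rack, bottle and jar standing around are left where they are.

Things in the scene. Friction and masses are not known exactly. Their poses are not given: they have to be found in the camera images.
- station: White loading station fixed to the bench (place and yaw vary). Origin on the bench; the tray is pushed home along its +x; +y is its left, where the latch is. Deck 8 mm thick, x -210 to 95 mm. Side walls (y 70 to 85 and -70 to -85) top at z 104 from x -100 to 95, at z 20 from x -210 to -100. Left housing under the latch: x -85 to 45, y 85 to 157, top at z 105.
- tray_stop (a point): Fixed point of the station at x -116, y 0, z 35 mm in its frame: where tray_front lies when the tray is fully home (within about 2 mm).
- tray: Loose grey tray, 196 x 136 x 10 mm, about 0.65 kg, in the station's channel (2 mm play a side), sliding along x against a few newtons; 50 to 90 mm out towards the robot at the start. Origin: middle of its underside; axes as the station's. Carries four beige racks of lilac-capped tubes (fixed, up to 82 mm above its underside). While it is not home the tubes block the hood.
- tray_front (a point): Middle of the outer (robot-side) face of the tray's plain grey front plate with a blue stripe: 35 mm above the bench. The plate is 136 mm wide, 12 mm thick, its top 63 mm above the bench.
- hood (a joint): Hood angle, rad: 0 shut and level, larger is more open (0.85 to 1.15 at the start, limit 1.4). Blue frame with a clear window, 175 mm from hinge to front edge, 170 mm wide, 10 mm thick, with a lip 25 mm deep under its front edge. A stiff hinge holds it wherever it is left, so it must be pressed down all the way, about 1 to 5 N at the front edge.
- hood_hinge (a point): On the hood's hinge axis, which is parallel to the station's y; at x +80, y 0, z 105 mm in the station's frame. It does not move with the angle (it lies on the hood's underside).
- hood_edge (a point): On the upper face of the hood, on the middle of its front bar (36 mm wide, blue), 18 mm in from the front edge, 157 mm from the hinge along the hood. When shut it lies at x -77, y 0, z 115 mm in the station's frame.
- latch (a joint): Travel of the latch, m: 0 outermost (open), 0.040 fully across (bolt over the hood). 0 to 0.008 at the start. It slides towards the station's -y against about 1.5 N of friction and stays where it is left.
- latch_nub (a point): Middle of the top of the latch's orange nub, which is 22 mm (x) by 18 mm (y) and stands on a flat steel bolt, from z 124 to 152 mm above the bench (its foot under that is 20 mm in y, down to z 107). At latch 0 it lies at x -40, y +142 mm in the station's frame, fully across at y +102.
- spare_rack: Bystander: loose beige rack with three lilac-capped tubes, 50 x 124 mm, 80 mm tall. Origin: middle of its underside; long side along its y.
- reagent: Bystander: loose amber bottle, 60 mm diameter, 150 mm tall. Origin: middle of its underside.
- jar: Bystander: loose white jar with red cap, 64 mm diameter, 80 mm tall. Origin: middle of its underside.

How it is judged:
By the outcome, as a careful person would: the job done as asked, in the order asked, and still so for the second after the job is handed in, with the robot touching nothing.
It also fails if it takes over 64 s, if anything falls off the work surface, if the arm or the gripper's body presses on something with over 40 N, if the wrist force passes 120 N, or if a joint passes its speed limit or range.

## Working session

There is one attempt and no reset: what is moved stays moved. The work goes in short steps, Python scripts to look and compute and a tool call to move; the robot and the scene stay as the last step left them, time stands still between calls to the robot, and variables do not carry over. Pictures are saved under pics/ and viewed, and the job is handed in when it is done.

Besides the shell and the picture viewer there is one more tool, called after "Request:" as a command line: name --argument value ..., lists and objects as JSON in quotes. step_arm: Moves the arm, as the interface text tells. Its arguments: {"type":"object","properties":{"increments":{"type":"array","items":{"type":"array"}},"force":{"type":"number"}},"required":["increments"]}

```bash
mkdir -p pics
python3 - <<'E'
from plant import r
import cv2,pickle
s=r.get_state();print(s)
print(r.grip_depth)
d={}
for n in("scene","top","wrist"):
    c=r.capture(n);d[n]=c
    cv2.imwrite(f"pics/a_{n}.png",c["color"][:,:,::-1]);print(n,{k:v for k,v in c.items() if k!="color"})
pickle.dump((s,d),open("a.pkl","wb"))
E
```

```text
{'time_s': 0.0, 'joints': array([-5.23038111e+01,  2.05918908e+01,  6.32582996e-01, -2.00243550e-02,
       -7.01340328e+01, -1.65072301e+01]), 'qd': array([-0.02098648, -0.07576411,  0.01733453,  0.0101962 ,  0.08669371,
        0.03456006]), 'joint_torque': array([-2.92844870e-04, -5.82713199e+01,  2.93042207e+01,  6.99670494e+00,
        6.88069253e-03, -2.07242474e-04]), 'tcp_pos': array([ 0.24375875, -0.62888222,  0.20150882]), 'eef_rot': array([ 1.79905158e+02, -8.47589732e-03, -1.58817854e+02]), 'contact_force': array([ 0.09714668,  0.66512044, -0.24300029]), 'moment': array([ 0.02961822,  0.00053188, -0.03086669]), 'gripper_width': 0.08733823228232653}
0.0188
scene {'intrinsics': array([[490.53290315,   0.        , 316.32521905],
       [  0.        , 490.53290315, 195.84236162],
       [  0.        ,   0.        ,   1.        ]]), 'rvec': array([ 0.16119149, -2.73269141,  1.37683722]), 'tvec': array([0.61689486, 0.12042549, 0.82088991])}
top {'intrinsics': array([[447.34689472,   0.        , 321.7384195 ],
       [  0.        , 447.34689472, 191.00582989],
       [  0.        ,   0.        ,   1.        ]]), 'rvec': array([ 2.18233172, -2.20062735,  0.10867996]), 'tvec': array([-0.01576831,  0.63737275,  0.91382879])}
wrist {'intrinsics': array([[351.85978527,   0.        , 312.47768105],
       [  0.        , 351.85978527, 199.39562532],
       [  0.        ,   0.        ,   1.        ]]), 'T_tool_cam': array([[-3.66077411e-04, -9.69216238e-01, -2.46210785e-01,
         6.55292491e-02],
       [ 9.99999933e-01, -3.53705053e-04, -9.44747654e-05,
         4.23347915e-04],
       [ 4.48047816e-06, -2.46210803e-01,  9.69216302e-01,
        -1.83764323e-01],
       [ 0.00000000e+00,  0.00000000e+00,  0.00000000e+00,
         1.00000000e+00]])}
```

View pics/a_scene.png

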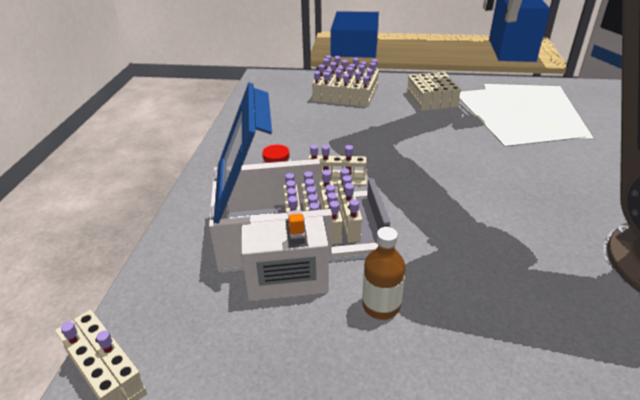

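View pics/a_top.png

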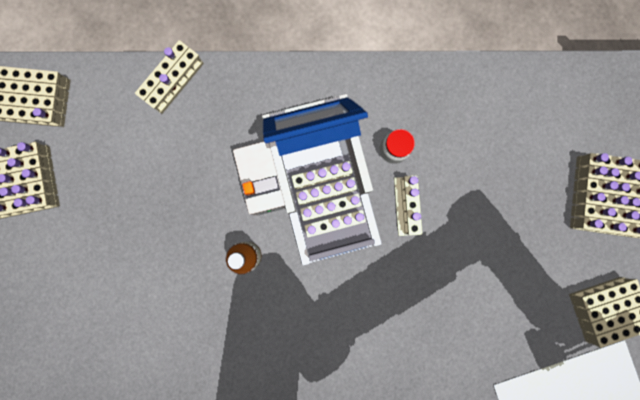

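View pics/a_wrist.png

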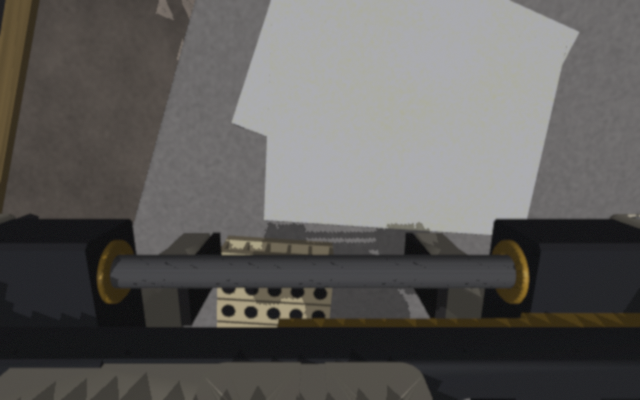

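The top view shows the station: hinge and hood at about (315,115), tray front plate at (340,245), orange nub at (247,187), bottle at (240,259). I'll zoom in.

```bash
cat > h.py <<'E'
import numpy as np,cv2,pickle
def ray(c,uv):
    R=cv2.Rodrigues(c["rvec"])[0];t=c["tvec"]
    d=R.T@np.linalg.inv(c["intrinsics"])@np.array([uv[0],uv[1],1.]);o=-R.T@t
    return o,d
def onz(c,uv,z):
    o,d=ray(c,uv);return o+d*(z-o[2])/d[2]
def proj(c,P):
    return cv2.projectPoints(np.array(P,float).reshape(-1,3),c["rvec"],c["tvec"],c["intrinsics"],None)[0][:,0]
def tri(c1,u1,c2,u2):
    o1,d1=ray(c1,u1);o2,d2=ray(c2,u2)
    A=np.stack([d1,-d2],1);s=np.linalg.lstsq(A,o2-o1,rcond=None)[0]
    p,q=o1+s[0]*d1,o2+s[1]*d2;return (p+q)/2,np.linalg.norm(p-q)
E
python3 - <<'E'
import pickle,cv2
from h import *
s,d=pickle.load(open("a.pkl","rb"))
t=d["top"]["color"][80:280,220:430,::-1]
cv2.imwrite("pics/a_topz.png",cv2.resize(t,None,fx=3,fy=3,interpolation=cv2.INTER_CUBIC)[:600])
t=d["scene"]["color"][80:280,190:400,::-1]
cv2.imwrite("pics/a_scz.png",cv2.resize(t,None,fx=3,fy=3,interpolation=cv2.INTER_CUBIC)[:600])
for n in("top","scene"):
    hsv=cv2.cvtColor(d[n]["color"],cv2.COLOR_RGB2HSV)
    m=cv2.inRange(hsv,(8,180,160),(18,255,255));nn,l,st,ce=cv2.connectedComponentsWithStats(m)
    print(n,[(st[i],ce[i].round(1)) for i in range(1,nn) if st[i,4]>30])
E
```

```text
top [(array([243, 182,  11,  13, 104], dtype=int32), array([247.9, 187.6]))]
scene [(array([289, 214,  14,   9, 104], dtype=int32), array([295.5, 218.1]))]
```

View pics/a_topz.png

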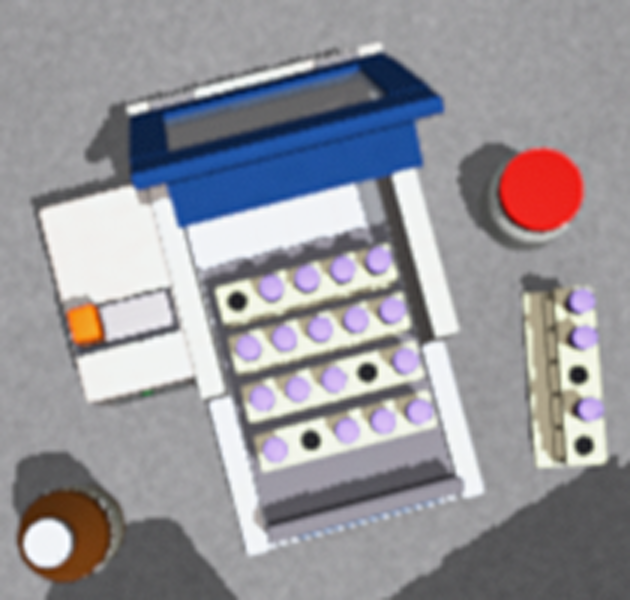

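View pics/a_scz.png

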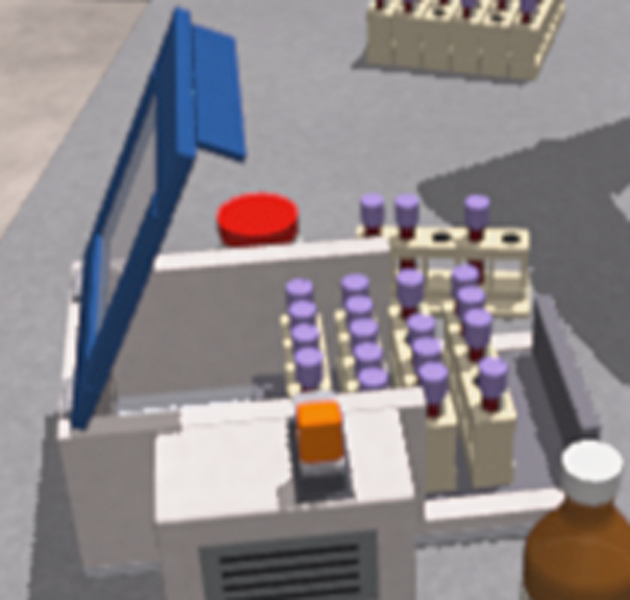

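Run:
```python
import pickle
from h import *
from scipy.optimize import least_squares
s,d=pickle.load(open("a.pkl","rb"));c=d["top"];sc=d["scene"]
obs=[((248,553),(-210,85,20)),((482,492),(-210,-85,20)),((205,400),(-100,85,104)),((458,330),(-100,-85,104)),
((37,205),(45,157,105)),((88,403),(-85,157,105))]
W=[];S=[]
for (u,v),p in obs:
    W.append(onz(c,(220+(u+.5)/3-.5,80+(v+.5)/3-.5),p[2]/1000));S.append(np.array(p)/1000)
W=np.array(W);S=np.array(S)
def T(x,P):
    P=np.atleast_2d(P);a=x[2];return np.c_[x[0]+np.cos(a)*P[:,0]-np.sin(a)*P[:,1],x[1]+np.sin(a)*P[:,0]+np.cos(a)*P[:,1],P[:,2]]
f=least_squares(lambda x:(T(x,S)-W)[:,:2].ravel(),[.6,0,.2])
x=f.x;print("station",x[:2],np.degrees(x[2]));print((T(x,S)-W).round(4))
np.save("st.npy",x)
o,dd=onz(c,(247.9,187.6),.145),None
a=x[2];R=np.array([[np.cos(a),np.sin(a)],[-np.sin(a),np.cos(a)]])
def loc(p):return np.r_[R@(p[:2]-x[:2]),p[2]]
p,e=tri(c,(247.5,187),sc,(295.5,214.5));print("nub tri",p,e,loc(p))
print("nub top plane",loc(onz(c,(247.9,187.6),.15)))
# front plate top front corners (zoomed)
for u,v in((265,532),(462,485)):
    print("plate",loc(onz(c,(220+u/3,80+v/3),.063)))
# hood: front edge lower outer corners in top; scene corners
for n,uz in(("L upper/near",(135,187)),("R",(442,105))):
    print(n, loc(onz(c,(220+uz[0]/3,80+uz[1]/3),.25)))
# scene check: project hood edges for angles
for th in (.85,.95,1.05,1.15):
    P=[]
    for yy in(-.085,.085):
        for dz in (0,.01):
            P.append([.08-.175*np.cos(th)+dz*np.sin(th)*1,yy,.105+.175*np.sin(th)+dz*np.cos(th)])
    P=T(x,np.array(P))
    print(th,((proj(c,P)-[220,80])*3).round(0).tolist(),((proj(sc,P)-[190,80])*3).round(0).tolist())
P=T(x,np.array([q for _,q in obs])/1000);print(((proj(sc,P)-[190,80])*3).round(0).tolist())
# bottle
print("bottle",onz(c,(235.5,261),.15),loc(onz(c,(235.5,261),.15)))
```

```text
station [ 0.70894045 -0.01095537] 14.062176262000616
[[-0.0009 -0.0001 -0.    ]
 [-0.0001 -0.0014 -0.    ]
 [ 0.0019  0.0017  0.    ]
 [-0.0003 -0.0008  0.    ]
 [-0.0009 -0.0005  0.    ]
 [ 0.0003  0.001   0.    ]]
nub tri [0.63482288 0.11547053 0.15451737] 0.0010584600973650785 [-0.04117817  0.14064595  0.15451737]
nub top plane [-0.04134448  0.14068306  0.15      ]
plate [-0.19613965  0.06826493  0.063     ]
plate [-0.19929927 -0.06655949  0.063     ]
L upper/near [0.01063262 0.0849368  0.25      ]
R [ 0.01306949 -0.08607782  0.25      ]
0.85 [[460.0, 196.0], [458.0, 181.0], [158.0, 273.0], [154.0, 258.0]] [[267.0, 49.0], [253.0, 39.0], [286.0, 199.0], [269.0, 189.0]]
0.95 [[456.0, 168.0], [454.0, 152.0], [150.0, 246.0], [145.0, 230.0]] [[241.0, 33.0], [226.0, 24.0], [256.0, 182.0], [238.0, 172.0]]
1.05 [[451.0, 138.0], [448.0, 121.0], [142.0, 217.0], [137.0, 199.0]] [[214.0, 19.0], [197.0, 12.0], [223.0, 167.0], [204.0, 159.0]]
1.15 [[446.0, 107.0], [442.0, 88.0], [133.0, 186.0], [128.0, 167.0]] [[184.0, 7.0], [167.0, 2.0], [188.0, 154.0], [168.0, 148.0]]
[[610.0, 500.0], [549.0, 330.0], [421.0, 403.0], [383.0, 236.0], [147.0, 519.0], [411.0, 494.0]]
bottle [0.50296033 0.13709852 0.15      ] [-0.16383409  0.19366506  0.15      ]
```

```bash
cat >> h.py <<'E'
from scipy.spatial.transform import Rotation as Ro
x=np.load("st.npy")
Rs=Ro.from_euler("z",x[2]).as_matrix();ts=np.array([x[0],x[1],0])
def s2w(p):return Rs@np.array(p)+ts
def w2s(p):return Rs.T@(np.array(p)-ts)
Rt=Ro.from_euler("xyz",[180,0,np.degrees(x[2])-180],degrees=True)
def rel(s,targets):
    R0=Ro.from_euler("xyz",s["eef_rot"],degrees=True)
    print("st pos",w2s(s["tcp_pos"]).round(4),"F_st",(Rs.T@s["contact_force"]).round(2),"t",round(s["time_s"],2),"w",round(s["gripper_width"],3))
    print("rot",(R0.inv()*Rt).as_rotvec().round(4))
    for t in targets: print(t,R0.inv().apply(s2w(t)-s["tcp_pos"]).round(4))
E
python3 - <<'E'
from plant import r
from h import *
rel(r.get_state(),[(-.25,0,.2),(-.25,0,.045)])
E
```

```text
st pos [-0.6014 -0.4865  0.2017] F_st [ 0.79 -0.25 -0.38] t 0.15 w 0.088
rot [ 0.0013 -0.0002  0.1243]
(-0.25, 0, 0.2) [-0.409   0.4392  0.0022]
(-0.25, 0, 0.045) [-0.409   0.439   0.1572]
```

Request:
step_arm --increments '[[[-0.03,0.03,0],[0,0,0.02],1],[[-0.06,0.065,0],[0,0,0.04],1],[[-0.09,0.1,0],[0,0,0.06],1],[[-0.125,0.135,0],[0,0,0.08],1],[[-0.16,0.17,0],[0,0,0.1],1],[[-0.19,0.205,0],[0,0,0.124],1],[[-0.225,0.24,0],[0,0,0.124],1],[[-0.26,0.275,0],[0,0,0.124],1],[[-0.29,0.31,0],[0,0,0.124],1],[[-0.32,0.34,0],[0,0,0.124],1]]'

```text
time_s: 1.15
tcp_pos: [0.4195, -0.1946, 0.2026]
eef_rot: [180.0, 0.0, -165.9]
contact_force: [1.7, 0.8, -0.6]
gripper_width: 0.0132
```

Run:
```python
from plant import r
from h import *
rel(r.get_state(),[(-.25,0,.2),(-.25,0,.045)])
```

```text
st pos [-0.3254 -0.1078  0.2026] F_st [ 1.89  0.35 -0.58] t 1.15 w 0.013
rot [0.     0.0005 0.0008]
(-0.25, 0, 0.2) [-0.0755  0.1078  0.0027]
(-0.25, 0, 0.045) [-0.0754  0.1077  0.1577]
```

Request:
step_arm --increments '[[[-0.02,0.03,0],[0,0,0],1],[[-0.04,0.065,0],[0,0,0],1],[[-0.065,0.095,0],[0,0,0],1],[[-0.075,0.107,0.02],[0,0,0],1],[[-0.075,0.107,0.06],[0,0,0],1],[[-0.075,0.107,0.1],[0,0,0],1],[[-0.075,0.107,0.135],[0,0,0],1],[[-0.075,0.107,0.155],[0,0,0],1],[[-0.075,0.107,0.155],[0,0,0],1],[[-0.075,0.107,0.155],[0,0,0],1]]'

```text
time_s: 2.15
tcp_pos: [0.4663, -0.0747, 0.0478]
eef_rot: [-180.0, -0.0, -165.9]
contact_force: [0.4, 0.6, 0.7]
gripper_width: 0.0005
```

Run:
```python
from plant import r
from h import *
rel(r.get_state(),[(-.21,0,.047),(-.14,0,.047)])
for n in("scene","top"):
    c=r.capture(n);cv2.imwrite(f"pics/b_{n}.png",c["color"][:,:,::-1])
    cv2.imwrite(f"pics/b_{n}.png",cv2.resize(c["color"][80:280,190:440,::-1],None,fx=3,fy=3))
```

```text
st pos [-0.2508 -0.0029  0.0478] F_st [0.53 0.48 0.67] t 2.15 w 0.001
rot [-0.0003 -0.0006  0.0007]
(-0.21, 0, 0.047) [-0.0408  0.0029  0.0008]
(-0.14, 0, 0.047) [-0.1108  0.0028  0.0007]
```

View pics/b_scene.png

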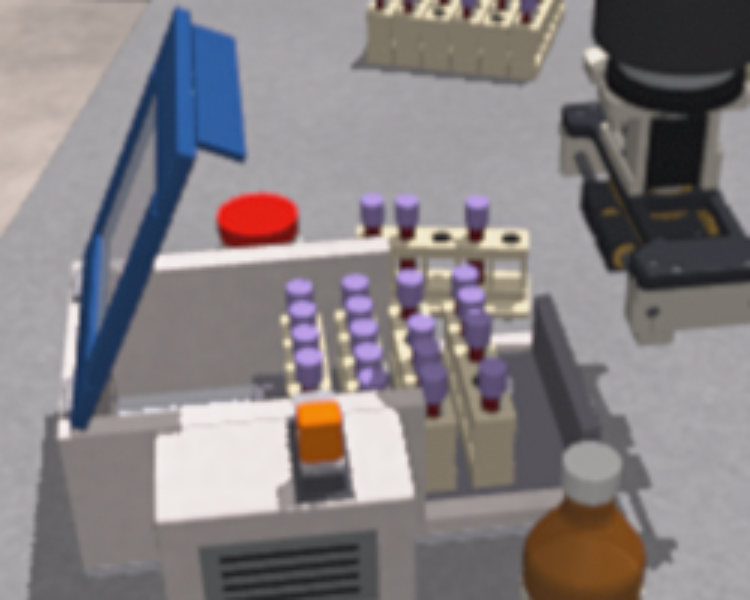

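The gripper is in front of the plate at about (690,260), with a clear path. I'll push the tray now.

Request:
step_arm --increments '[[[-0.02,0.003,0.002],[0,0,0],1],[[-0.035,0.003,0.002],[0,0,0],1],[[-0.042,0.003,0.002],[0,0,0],1],[[-0.048,0.003,0.002],[0,0,0],1],[[-0.054,0.003,0.002],[0,0,0],1],[[-0.06,0.003,0.002],[0,0,0],1],[[-0.068,0.003,0.002],[0,0,0],1],[[-0.076,0.003,0.002],[0,0,0],1],[[-0.084,0.003,0.002],[0,0,0],1],[[-0.092,0.003,0.002],[0,0,0],1]]'

```text
time_s: 3.25
tcp_pos: [0.5537, -0.0496, 0.0451]
eef_rot: [180.0, -0.2, -165.9]
contact_force: [-7.6, -2.8, 4.4]
gripper_width: 0.0003
```

Run:
```python
from plant import r
from h import *
rel(r.get_state(),[(-.1355,0,.047),(-.1255,0,.047)])
c=r.capture("top")
cv2.imwrite(f"pics/c_top.png",cv2.resize(c["color"][80:280,220:430,::-1],None,fx=3,fy=3))
```

```text
st pos [-0.16    0.0002  0.0451] F_st [-8.03 -0.86  4.37] t 3.25 w 0.0
rot [ 0.0002 -0.0032  0.    ]
(-0.1355, 0, 0.047) [-0.0245 -0.0002 -0.002 ]
(-0.1255, 0, 0.047) [-0.0345 -0.0002 -0.002 ]
```

View pics/c_top.png

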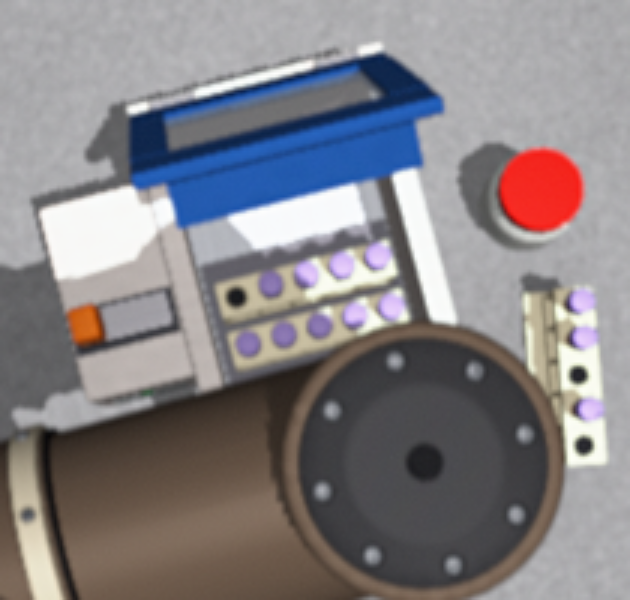

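Run:
```python
from plant import r
from h import *
c=r.capture("scene")
cv2.imwrite(f"pics/c_scene.png",cv2.resize(c["color"][80:280,190:440,::-1],None,fx=3,fy=3))
c=r.capture("wrist")
cv2.imwrite(f"pics/c_wrist.png",c["color"][:,:,::-1])
```

```text
(no output)
```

View pics/c_scene.png

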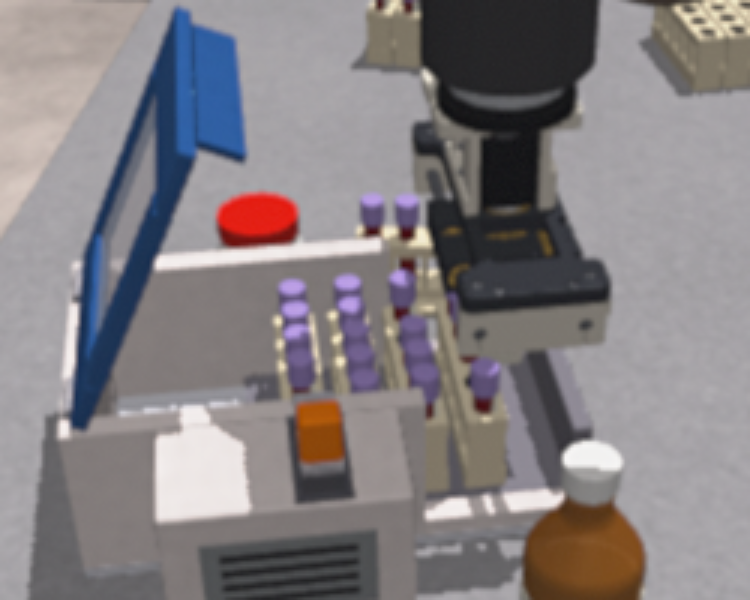

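View pics/c_wrist.png

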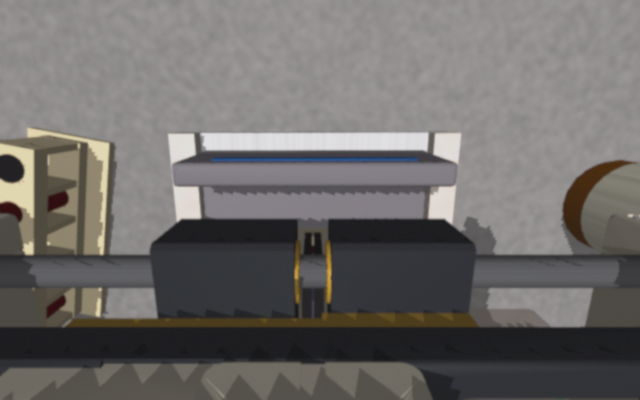

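```bash
cat >> h.py <<'E'
def wonz(c,s,uv,z):
    T=c["T_tool_cam"];R0=Ro.from_euler("xyz",s["eef_rot"],degrees=True).as_matrix()
    d=R0@T[:3,:3]@np.linalg.inv(c["intrinsics"])@np.array([uv[0],uv[1],1.])
    o=R0@T[:3,3]+s["tcp_pos"];return w2s(o+d*(z-o[2])/d[2])
E
python3 - <<'E'
from plant import r
from h import *
s=r.get_state();c=r.capture("wrist")
for uv in((315,150),(315,162),(315,186)): print(uv,wonz(c,s,uv,.063))
print("deck",wonz(c,s,(315,133),.008), wonz(c,s,(170,133),.02),wonz(c,s,(460,133),.02))
# where would the fingertip project
T=np.linalg.inv(c["T_tool_cam"]);
for p in([0,0,0],[.0095,.02,0],[0,0,-.066],[.0095,0.02,-.05]):
    q=c["intrinsics"]@(T[:3,:3]@np.array(p)+T[:3,3]);print(p,q[:2]/q[2])
E
```

```text
(315, 150) [-0.20647197  0.00192603  0.063     ]
(315, 162) [-0.20081083  0.00193505  0.063     ]
(315, 186) [-0.18919826  0.00195356  0.063     ]
deck [-0.21095714  0.00231185  0.008     ] [-0.21170851 -0.08251877  0.02      ] [-0.21167857  0.08698208  0.02      ]
[0, 0, 0] [311.69442344 232.58155439]
[0.0095, 0.02, 0] [348.34664478 216.09155318]
[0, 0, -0.066] [311.3174365  292.75988612]
[0.0095, 0.02, -0.05] [360.46884255 251.92606187]
```

Run:
```python
from plant import r
from h import *
s=r.get_state();c=r.capture("scene");im=cv2.resize(c["color"][80:280,190:440,::-1],None,fx=3,fy=3)
R0=Ro.from_euler("xyz",s["eef_rot"],degrees=True)
def dr(p,col):
    q=((proj(c,[p])[0]-[190,80]+.5)*3).astype(int);cv2.circle(im,tuple(q),4,col,-1);print(p,q)
for t in([.039,.0965,-.0658],[-.039,.0965,-.0658],[.039,-.0965,-.0658],[-.039,-.0965,-.0658]): dr(R0.apply(t)+s["tcp_pos"],(0,0,255))
for t in([0,0,0],[-.0095,.02,0],[-.0095,-.02,0]): dr(R0.apply(t)+s["tcp_pos"],(0,255,0))
for y in(-.068,.068):
    for X in (-.2008,-.1888): dr(s2w([X,y,.063]),(255,255,0))
cv2.imwrite("pics/d_scene.png",im)
rel(s,[])
```

```text
[0.49326806 0.03480119 0.11098522] [607 391]
[0.56892655 0.0537694  0.11095208] [462 404]
[ 0.54020221 -0.15240508  0.11095746] [534 206]
[ 0.61586069 -0.13343687  0.11092432] [413 216]
[ 0.55453496 -0.04931546  0.04515478] [499 385]
[ 0.55888613 -0.02760561  0.04515362] [489 407]
[ 0.56861341 -0.06640484  0.04514786] [478 367]
[ 0.53068018 -0.12570691  0.063     ] [544 293]
[ 0.54232057 -0.12279121  0.063     ] [526 294]
[0.49763562 0.00621753 0.063     ] [593 426]
[0.50927601 0.00913323 0.063     ] [573 428]
st pos [-0.1591  0.0003  0.0452] F_st [-1.6  -0.05 -1.09] t 3.45 w 0.0
rot [ 0.0001 -0.0004  0.0002]
```

View pics/d_scene.png

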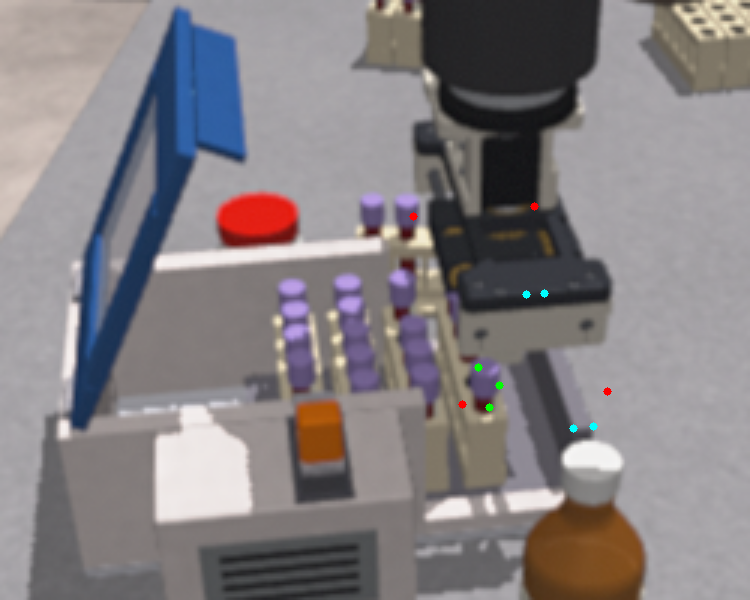

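The overlay shows that the visible gripper body sits well above where the pose puts it, and the plate is behind the fingers. The fingers must have passed over the plate and touched the tube racks. I'll lift off, back out and measure where the tip really is.

Request:
step_arm --increments '[[[0.005,0,-0.015],[0,0,0],1],[[0.008,0,-0.04],[0,0,0],1],[[0.008,0,-0.08],[0,0,0],1],[[0.01,0,-0.1],[0,0,0],1],[[0.05,0,-0.1],[0,0,0],1],[[0.09,0,-0.1],[0,0,0],1],[[0.09,0,-0.1],[0,0,0],1]]'

```text
time_s: 4.2
tcp_pos: [0.4634, -0.072, 0.1458]
eef_rot: [179.9, 0.0, -166.0]
contact_force: [1.4, 0.5, -0.2]
gripper_width: 0.0004
```

Run:
```python
from plant import r
from h import *
s=r.get_state();rel(s,[])
R0=Ro.from_euler("xyz",s["eef_rot"],degrees=True)
for n in("scene","top","wrist"):
    c=r.capture(n)
    if n=="wrist": cv2.imwrite("pics/e_wrist.png",c["color"][:,:,::-1]);continue
    im=c["color"][:,:,::-1].copy()
    P=[R0.apply(t)+s["tcp_pos"] for t in([0,0,0],[0,0,-.066],[.039,.0965,-.0658],[-.039,.0965,-.0658])]
    ox,oy=(290,30) if n=="scene" else (220,100)
    im=cv2.resize(im[oy:oy+250,ox:ox+250],None,fx=2.4,fy=2.4)
    for q in proj(c,P): cv2.circle(im,tuple(((q-[ox,oy])*2.4).astype(int)),3,(0,255,0),-1);print(n,q)
    cv2.imwrite(f"pics/e_{n}.png",im)
```

```text
st pos [-0.253   0.0004  0.1458] F_st [ 1.52  0.12 -0.22] t 4.2 w 0.0
rot [ 0.001   0.0006 -0.0006]
scene [411.2096524  157.11684915]
scene [414.9622306 122.9174834]
scene [458.36106864 151.36672139]
scene [407.25572062 155.49300042]
top [352.25671769 281.72479421]
top [355.83615275 286.6829231 ]
top [305.18592623 325.11674684]
top [293.45428725 278.56909163]
```

View pics/e_scene.png

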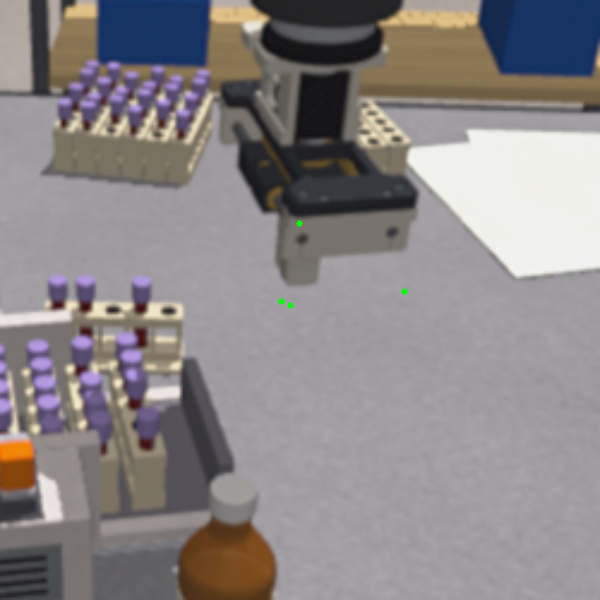

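View pics/e_top.png

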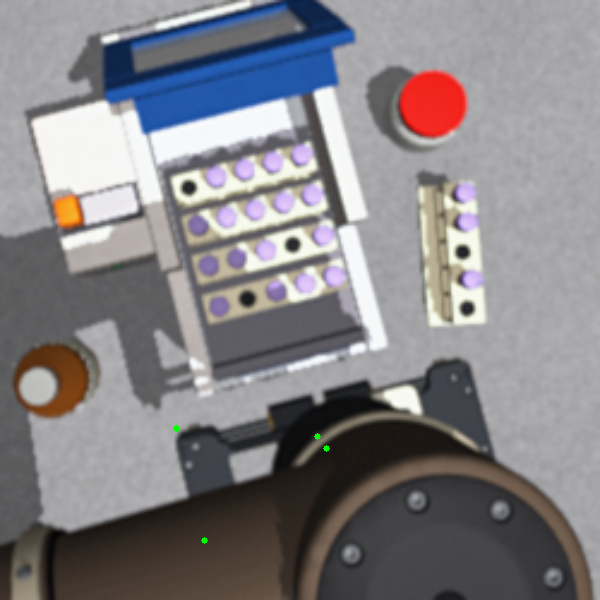

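View pics/e_wrist.png

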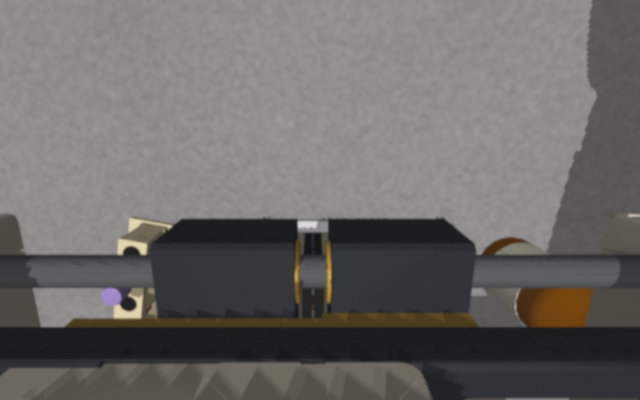

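Run:
```python
from plant import r
from h import *
s=r.get_state();c=r.capture("scene")
im=c["color"][:,:,::-1][90:190,370:480];im=cv2.resize(im,None,fx=6,fy=6,interpolation=cv2.INTER_NEAREST)
R0=Ro.from_euler("xyz",s["eef_rot"],degrees=True)
def d(t,col):
    q=proj(c,[R0.apply(t)+s["tcp_pos"]])[0];cv2.circle(im,tuple(((q-[370,90]+.5)*6).astype(int)),3,col,-1)
for dz in(0,-.0188,-.03):
    for y in (.021,.0):
        for xx in(-.0095,.0095): d([xx,y,dz],(0,255,0) if y else (0,255,255))
for dz in(-.0658,-.0846,-.1):
    for xx in(-.039,.039): d([xx,.0965,dz],(0,0,255))
cv2.imwrite("pics/f.png",im)
```

```text
(no output)
```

View pics/f.png

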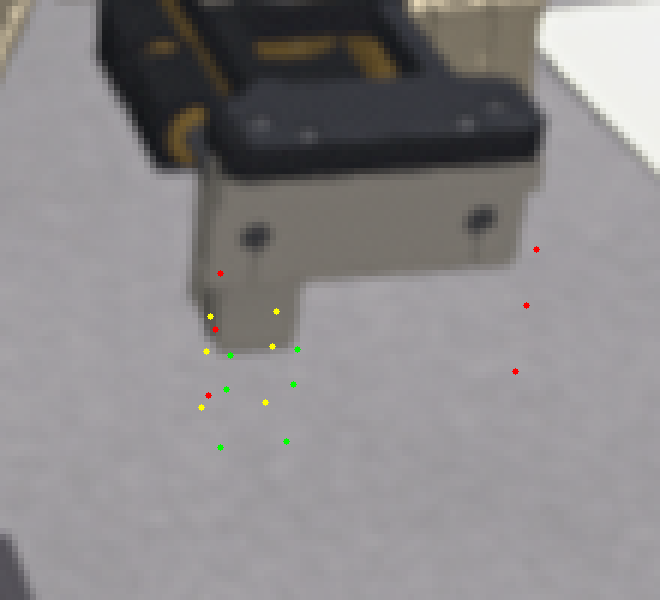

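The tip appears about 30 mm above the reported TCP, which explains the fingers passing over the plate. I'll descend to TCP z of about 0.015, still safe if the reading is right after all, and check before touching the plate.

Request:
step_arm --increments '[[[0,0,0.04],[0,0,0],1],[[0,0,0.08],[0,0,0],1],[[0,0,0.11],[0,0,0],1],[[0,0,0.13],[0,0,0],1],[[0,0,0.13],[0,0,0],1],[[0,0,0.13],[0,0,0],1]]'

```text
time_s: 5.0
tcp_pos: [0.468, -0.0712, 0.0154]
eef_rot: [-180.0, -0.1, -165.9]
contact_force: [-0.0, 0.7, 0.9]
gripper_width: 0.0003
```

Run:
```python
from plant import r
from h import *
s=r.get_state();rel(s,[])
c=r.capture("scene");im=c["color"][:,:,::-1].copy()
im=cv2.resize(im[120:260,330:480],None,fx=4,fy=4)
cv2.imwrite("pics/g_s.png",im)
c=r.capture("wrist");cv2.imwrite("pics/g_w.png",c["color"][:,:,::-1])
```

```text
st pos [-2.483e-01  1.000e-04  1.540e-02] F_st [0.15 0.73 0.91] t 5.0 w 0.0
rot [-0.0003 -0.001   0.0008]
```

View pics/g_s.png

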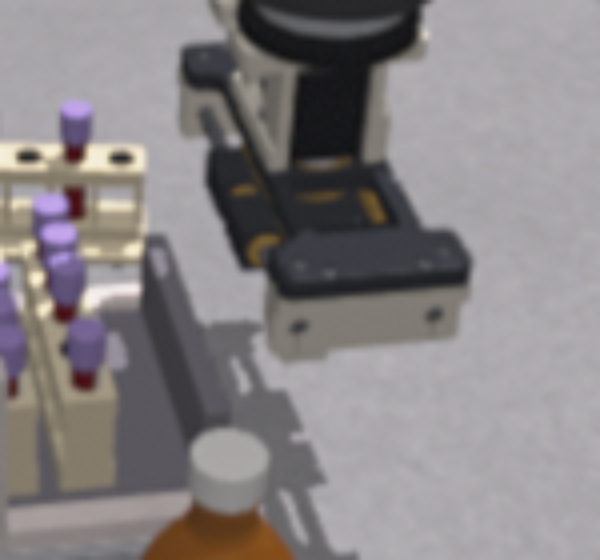

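View pics/g_w.png

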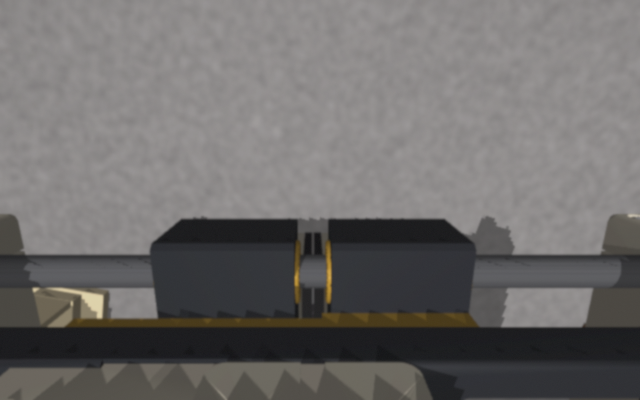

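Request:
step_arm --increments '[[[-0.015,0,0],[0,0,0],1],[[-0.03,0,0],[0,0,0],1],[[-0.037,0,0],[0,0,0],1],[[-0.043,0,0],[0,0,0],1],[[-0.049,0,0],[0,0,0],1],[[-0.053,0,0],[0,0,0],1]]'

```text
time_s: 5.7
tcp_pos: [0.5172, -0.0588, 0.0155]
eef_rot: [180.0, -0.2, -166.0]
contact_force: [-6.9, -0.9, 5.0]
gripper_width: 0.0006
```

Run:
```python
from plant import r
from h import *
s=r.get_state();rel(s,[])
c=r.capture("wrist");cv2.imwrite("pics/i_w.png",c["color"][:,:,::-1])
c=r.capture("top")
cv2.imwrite(f"pics/i_top.png",cv2.resize(c["color"][80:280,220:430,::-1],None,fx=3,fy=3))
```

```text
st pos [-1.976e-01  1.000e-04  1.550e-02] F_st [-6.88  0.81  5.02] t 5.7 w 0.001
rot [ 0.0002 -0.0032 -0.0003]
```

View pics/i_w.png

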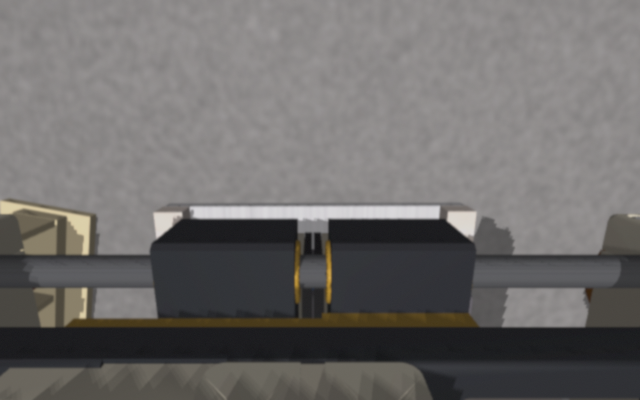

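View pics/i_top.png

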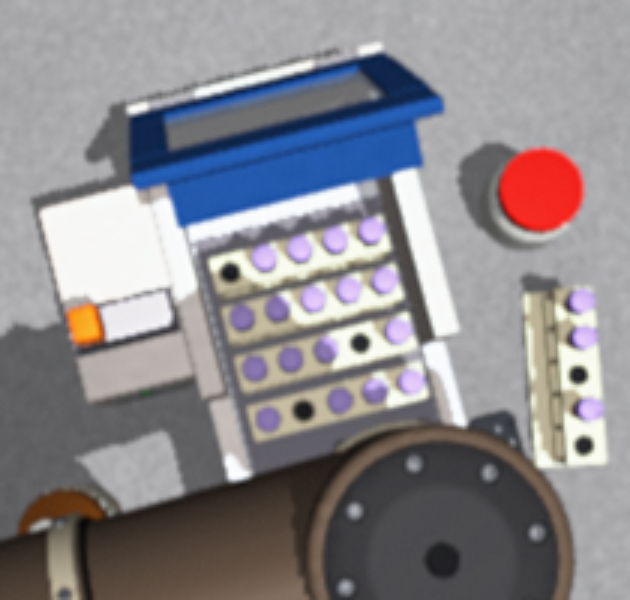

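The tray is moving now: the caps went from (376,255) to (370,230) at about 7 N. I'll keep pushing.

Request:
step_arm --increments '[[[-0.006,0,0],[0,0,0],1],[[-0.012,0,0],[0,0,0],1],[[-0.018,0,0],[0,0,0],1],[[-0.024,0,0],[0,0,0],1],[[-0.03,0,0],[0,0,0],1],[[-0.036,0,0],[0,0,0],1],[[-0.042,0,0],[0,0,0],1],[[-0.048,0,0],[0,0,0],1],[[-0.054,0,0],[0,0,0],1],[[-0.058,0,0],[0,0,0],1]]'

```text
time_s: 6.8
tcp_pos: [0.5756, -0.0441, 0.0154]
eef_rot: [-180.0, -0.0, -165.9]
contact_force: [-6.0, -1.2, 3.7]
gripper_width: 0.0004
```

Run:
```python
from plant import r
from h import *
s=r.get_state();rel(s,[(-.1255,0,.0155)])
c=r.capture("scene")
cv2.imwrite(f"pics/j_s.png",cv2.resize(c["color"][80:280,190:440,::-1],None,fx=3,fy=3))
```

```text
st pos [-0.1374  0.0002  0.0154] F_st [-6.13  0.35  3.74] t 6.8 w 0.0
rot [-0.0001 -0.      0.0005]
(-0.1255, 0, 0.0155) [-0.0119 -0.0002 -0.0001]
```

View pics/j_s.png

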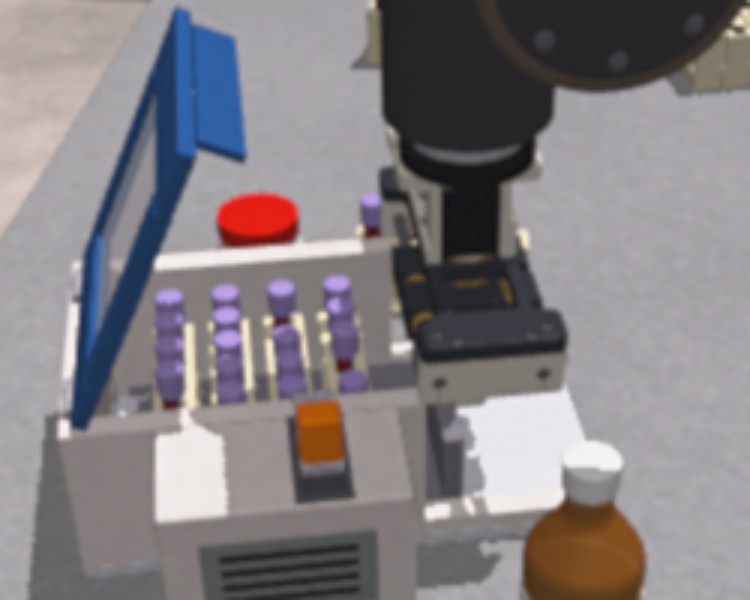

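Run:
```python
from plant import r
from h import *
c=r.capture("scene")
for X in(-.0984,-.176):
  for z in(.09,.1,.11,.12,.13): print(X,z,((proj(c,[s2w([X,.0965,z])])[0]-[190,80]+.5)*3).round(0))
```

```text
-0.0984 0.09 [422. 439.]
-0.0984 0.1 [422. 424.]
-0.0984 0.11 [422. 409.]
-0.0984 0.12 [422. 395.]
-0.0984 0.13 [422. 379.]
-0.176 0.09 [564. 425.]
-0.176 0.1 [565. 411.]
-0.176 0.11 [566. 396.]
-0.176 0.12 [567. 381.]
-0.176 0.13 [568. 366.]
```

Body bottom is at z of about 0.116, clear of the 0.104 walls. I'll push the last stretch.

Request:
step_arm --increments '[[[-0.004,0,0],[0,0,0],1],[[-0.007,0,0],[0,0,0],1],[[-0.01,0,0],[0,0,0],1],[[-0.012,0,0],[0,0,0],1],[[-0.014,0,0],[0,0,0],1],[[-0.014,0,0],[0,0,0],1]]'

```text
time_s: 7.5
tcp_pos: [0.5834, -0.0422, 0.0151]
eef_rot: [180.0, -0.5, -166.0]
contact_force: [-19.4, -2.2, 12.9]
gripper_width: 0.0004
```

Run:
```python
from plant import r
from h import *
rel(r.get_state(),[])
```

```text
st pos [-0.1294  0.0002  0.0151] F_st [-19.39   2.62  12.9 ] t 7.5 w 0.0
rot [ 0.0005 -0.0091 -0.0007]
```

Request:
step_arm --increments '[[[-0.002,0,0],[0,0,0],1],[[-0.004,0,0],[0,0,0],1],[[-0.005,0,0],[0,0,0],1],[[-0.005,0,0],[0,0,0],1]]'

```text
time_s: 7.9
tcp_pos: [0.5832, -0.0424, 0.0149]
eef_rot: [179.9, -1.0, -166.0]
contact_force: [-32.4, -2.8, 26.5]
gripper_width: 0.0005
```

Run:
```python
from plant import r
from h import *
rel(r.get_state(),[])
```

```text
st pos [-1.296e-01  1.000e-04  1.490e-02] F_st [-32.12   5.12  26.48] t 7.9 w 0.0
rot [ 0.0009 -0.0175 -0.0016]
```

It's hard against something. I'll back off and inspect.

Request:
step_arm --increments '[[[0.02,0,0],[0,0,0],1],[[0.05,0,0],[0,0,0],1],[[0.09,0,0],[0,0,0],1],[[0.12,0,-0.02],[0,0,0],1],[[0.12,0,-0.06],[0,0,0],1],[[0.12,0,-0.1],[0,0,0],1],[[0.12,0,-0.14],[0,0,0],1],[[0.12,0,-0.18],[0,0,0],1]]'

```text
time_s: 8.7
tcp_pos: [0.4784, -0.0685, 0.1983]
eef_rot: [-180.0, 0.3, -165.9]
contact_force: [0.7, 0.6, 0.5]
gripper_width: 0.0002
```

Run:
```python
from plant import r
from h import *
s=r.get_state();rel(s,[])
c=r.capture("scene");cv2.imwrite(f"pics/k_s.png",cv2.resize(c["color"][80:280,190:440,::-1],None,fx=3,fy=3))
c=r.capture("top");cv2.imwrite(f"pics/k_top.png",cv2.resize(c["color"][80:280,220:430,::-1],None,fx=3,fy=3))
c=r.capture("wrist");cv2.imwrite("pics/k_w.png",c["color"][:,:,::-1])
pickle.dump((s,c),open("k.pkl","wb"))
```

```text
st pos [-2.376e-01  2.000e-04  1.983e-01] F_st [0.81 0.46 0.49] t 8.7 w 0.0
rot [-0.0003  0.0045  0.0008]
```

View pics/k_s.png

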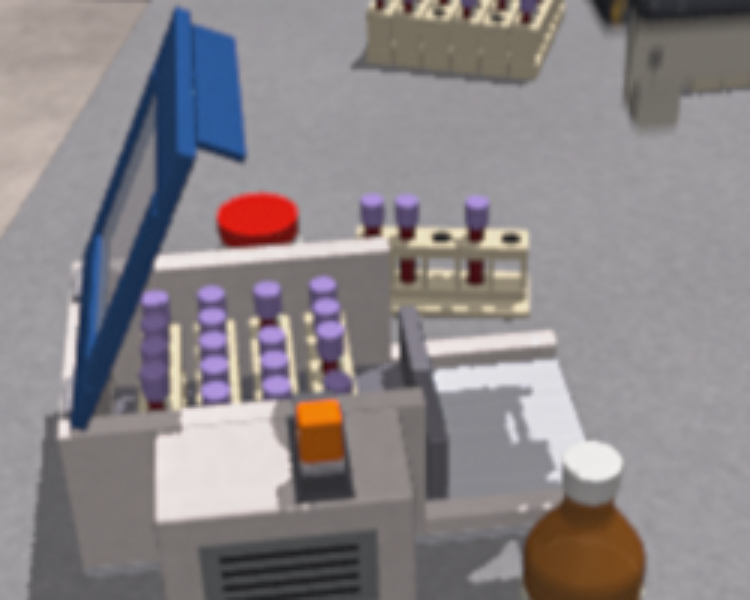

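View pics/k_top.png

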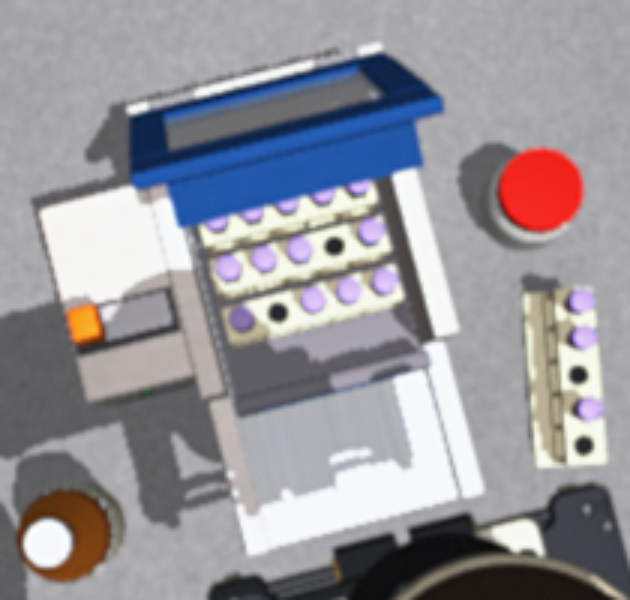

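View pics/k_w.png

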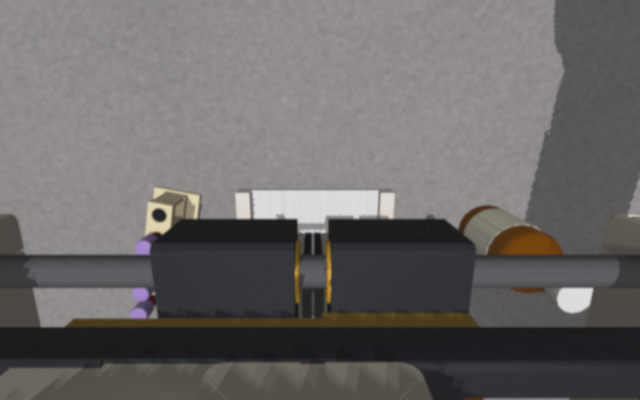

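Run:
```python
from plant import r
from h import *
s=r.get_state();R0=Ro.from_euler("xyz",s["eef_rot"],degrees=True)
t=r.capture("top");c=r.capture("scene")
for u,v in((241,414),(430,368),(335,390)): print(w2s(onz(t,(220+(u+.5)/3-.5,80+(v+.5)/3-.5),.063)))
for dz in(0,-.03,-.035):
  print(dz,((proj(c,[R0.apply([a,.021,dz])+s["tcp_pos"] for a in(-.0095,.0095)])-[190,80]+.5)*3).round(0))
for X in(-.116,-.104):
  print(((proj(c,[s2w([X,y,z]) for y,z in((.068,.063),(-.068,.063),(.068,.02))])-[190,80]+.5)*3).round(0).tolist())
im=t["color"][:,:,::-1][150:250,280:390];cv2.imwrite("pics/l.png",cv2.resize(im,None,fx=6,fy=6))
```

```text
[-0.11564399  0.06474491  0.063     ]
[-0.11765824 -0.06560115  0.063     ]
[-1.15916801e-01 -9.15937282e-05  6.30000000e-02]
0 [[636. 173.]
 [671. 170.]]
-0.03 [[641. 123.]
 [676. 121.]]
-0.035 [[642. 114.]
 [677. 112.]]
[[446.0, 440.0], [414.0, 304.0], [446.0, 497.0]]
[[425.0, 442.0], [395.0, 306.0], [426.0, 499.0]]
```

View pics/l.png

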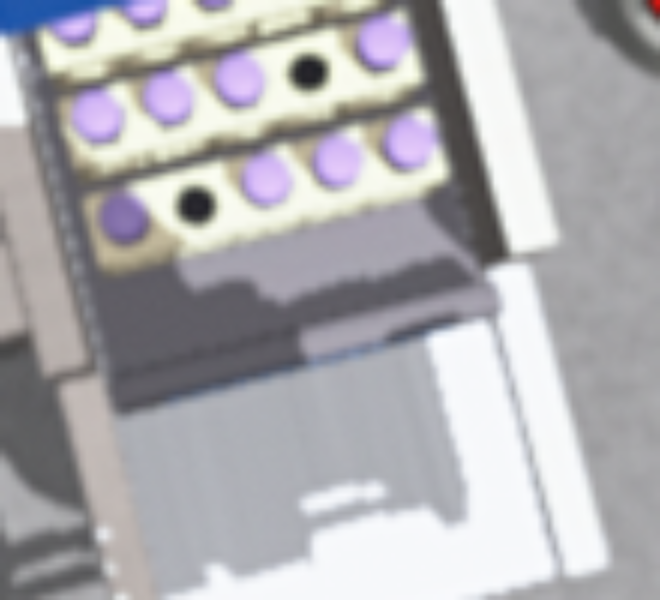

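The plate's outer face measures x = -0.116 in both views, so the tray is home. The closed fingertips end about 28 mm above the reported TCP, so I'll allow for that. Next I go up and over behind the hood.

Request:
step_arm --increments '[[[0,0,-0.045],[0,-0.004,0],1],[[-0.02,0,-0.09],[0,-0.004,0],1],[[-0.06,0,-0.095],[0,-0.004,0],1],[[-0.1,0,-0.095],[0,-0.004,0],1],[[-0.145,0,-0.095],[0,-0.004,0],1],[[-0.19,0,-0.095],[0,-0.004,0],1],[[-0.235,0,-0.095],[0,-0.004,0],1],[[-0.275,0,-0.095],[0,-0.004,0],1],[[-0.3,0,-0.095],[0,-0.004,0],1],[[-0.3,0,-0.095],[0,-0.004,0],1]]'

```text
time_s: 9.95
tcp_pos: [0.7702, 0.0052, 0.2846]
eef_rot: [180.0, -0.1, -165.9]
contact_force: [-1.3, 0.1, 0.2]
gripper_width: 0.0006
```

Run:
```python
from plant import r
from h import *
s=r.get_state()
tg=[(.06,0,.227),(.0317,0,.2266)]
for th in(1.1,1.0,.9,.8,.7,.6,.5,.4,.3,.2,.1,0): tg.append((round(.08-.16*np.cos(th)+.01*np.sin(th)+.0095,4),0,round(.105+.16*np.sin(th)+.01*np.cos(th)-.028,4)))
rel(s,tg)
c=r.capture("scene");cv2.imwrite(f"pics/m_s.png",cv2.resize(c["color"][30:280,170:420,::-1],None,fx=2.4,fy=2.4))
```

```text
st pos [0.0633 0.0008 0.2846] F_st [-1.25  0.45  0.2 ] t 9.95 w 0.001
rot [ 0.0003 -0.0017  0.0008]
(0.06, 0, 0.227) [ 0.0032 -0.0008  0.0576]
(0.0317, 0, 0.2266) [ 0.0315 -0.0008  0.0581]
(np.float64(0.0258), 0, np.float64(0.2241)) [ 0.0374 -0.0008  0.0606]
(np.float64(0.0115), 0, np.float64(0.217)) [ 0.0517 -0.0008  0.0677]
(np.float64(-0.0021), 0, np.float64(0.2085)) [ 0.0653 -0.0008  0.0762]
(np.float64(-0.0148), 0, np.float64(0.1987)) [ 0.078  -0.0008  0.0861]
(np.float64(-0.0264), 0, np.float64(0.1877)) [ 0.0896 -0.0008  0.0971]
(np.float64(-0.0369), 0, np.float64(0.1756)) [ 0.1    -0.0008  0.1092]
(np.float64(-0.0461), 0, np.float64(0.1625)) [ 0.1092 -0.0008  0.1223]
(np.float64(-0.054), 0, np.float64(0.1485)) [ 0.1171 -0.0008  0.1363]
(np.float64(-0.0604), 0, np.float64(0.1338)) [ 0.1235 -0.0008  0.151 ]
(np.float64(-0.0653), 0, np.float64(0.1186)) [ 0.1283 -0.0008  0.1663]
(np.float64(-0.0687), 0, np.float64(0.1029)) [ 0.1317 -0.0008  0.182 ]
(np.float64(-0.0705), 0, np.float64(0.087)) [ 0.1335 -0.0008  0.1979]
```

View pics/m_s.png

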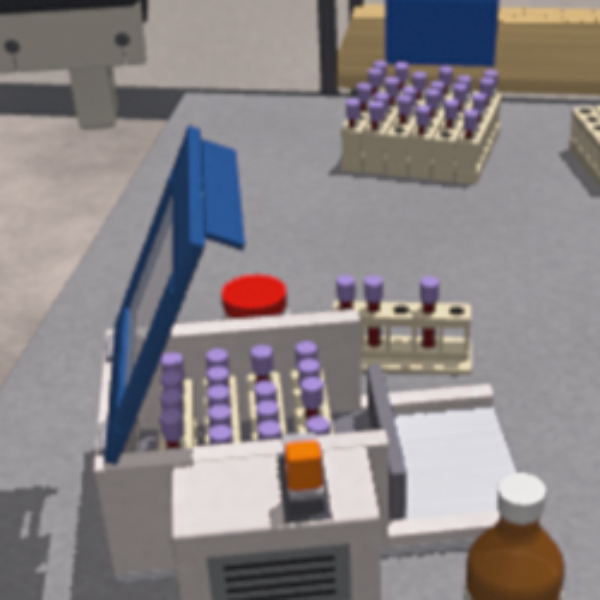

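The tip is behind the hood, at (95,125), and the hood is untouched. I'll go down and start pressing along the arc.

Request:
step_arm --increments '[[[0.003,0,0.03],[0,0,0],1],[[0.006,0,0.056],[0,0,0],1],[[0.018,0,0.058],[0,0,0],1],[[0.03,0,0.058],[0,0,0],1],[[0.038,0,0.061],[0,0,0],1],[[0.045,0,0.064],[0,0,0],1],[[0.052,0,0.068],[0,0,0],1],[[0.059,0,0.072],[0,0,0],1],[[0.065,0,0.076],[0,0,0],1]]'

```text
time_s: 10.9
tcp_pos: [0.7046, -0.0118, 0.2141]
eef_rot: [-180.0, 0.2, -165.9]
contact_force: [0.4, -1.1, 2.4]
gripper_width: 0.0
```

Run:
```python
from plant import r
from h import *
s=r.get_state()
tg=[]
for th in(.8,.7,.6,.5,.4,.3,.2,.1,0): tg.append((round(.08-.16*np.cos(th)+.01*np.sin(th)+.0095,4),0,round(.105+.16*np.sin(th)+.01*np.cos(th)-.028,4)))
rel(s,tg)
c=r.capture("scene");cv2.imwrite(f"pics/n_s.png",cv2.resize(c["color"][30:280,170:420,::-1],None,fx=2.4,fy=2.4))
```

```text
st pos [-4.400e-03  2.000e-04  2.141e-01] F_st [ 0.09 -1.18  2.44] t 10.9 w 0.0
rot [-0.0002  0.004   0.0004]
(np.float64(-0.0148), 0, np.float64(0.1987)) [ 0.0105 -0.0002  0.0154]
(np.float64(-0.0264), 0, np.float64(0.1877)) [ 0.0221 -0.0002  0.0263]
(np.float64(-0.0369), 0, np.float64(0.1756)) [ 0.0327 -0.0002  0.0384]
(np.float64(-0.0461), 0, np.float64(0.1625)) [ 0.0419 -0.0002  0.0514]
(np.float64(-0.054), 0, np.float64(0.1485)) [ 0.0499 -0.0002  0.0654]
(np.float64(-0.0604), 0, np.float64(0.1338)) [ 0.0564 -0.0002  0.0801]
(np.float64(-0.0653), 0, np.float64(0.1186)) [ 0.0613 -0.0002  0.0953]
(np.float64(-0.0687), 0, np.float64(0.1029)) [ 0.0648 -0.0002  0.111 ]
(np.float64(-0.0705), 0, np.float64(0.087)) [ 0.0666 -0.0002  0.1268]
```

View pics/n_s.png

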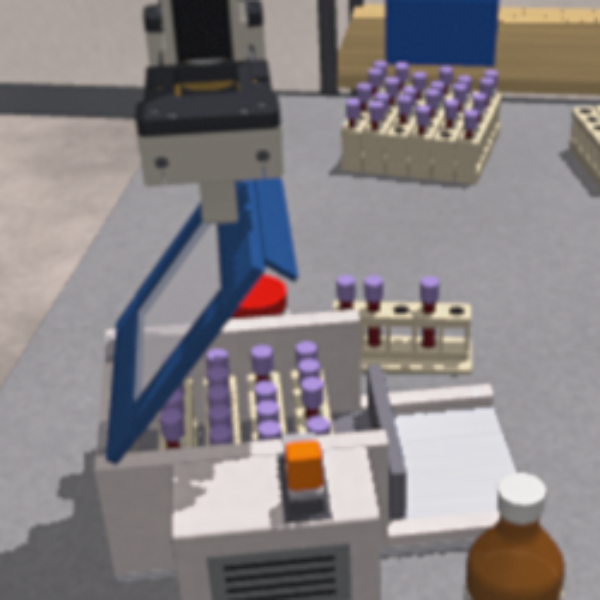

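The hood is following the tip. I'll continue the arc.

Request:
step_arm --increments '[[[0.008,0,0.012],[0,0,0],1],[[0.015,0,0.019],[0,0,0],1],[[0.022,0,0.026],[0,0,0],1],[[0.028,0,0.032],[0,0,0],1],[[0.033,0,0.039],[0,0,0],1],[[0.038,0,0.045],[0,0,0],1],[[0.042,0,0.052],[0,0,0],1],[[0.046,0,0.059],[0,0,0],1],[[0.05,0,0.066],[0,0,0],1],[[0.053,0,0.073],[0,0,0],1]]'

```text
time_s: 11.95
tcp_pos: [0.6538, -0.0245, 0.1404]
eef_rot: [180.0, 0.2, -165.9]
contact_force: [-0.2, 0.0, 1.4]
gripper_width: 0.0005
```

Run:
```python
from plant import r
from h import *
s=r.get_state()
tg=[]
for th in(.3,.2,.1,0): tg.append((round(.08-.16*np.cos(th)+.01*np.sin(th)+.0095,4),0,round(.105+.16*np.sin(th)+.01*np.cos(th)-.028,4)))
rel(s,tg)
```

```text
st pos [-0.0567  0.0003  0.1404] F_st [-0.23  0.1   1.36] t 11.95 w 0.001
rot [0.     0.0039 0.0004]
(np.float64(-0.0604), 0, np.float64(0.1338)) [ 0.0037 -0.0003  0.0065]
(np.float64(-0.0653), 0, np.float64(0.1186)) [ 0.0087 -0.0003  0.0217]
(np.float64(-0.0687), 0, np.float64(0.1029)) [ 0.0121 -0.0003  0.0374]
(np.float64(-0.0705), 0, np.float64(0.087)) [ 0.014  -0.0003  0.0533]
```

Request:
step_arm --increments '[[[0.003,0,0.007],[0,0,0],1],[[0.006,0,0.014],[0,0,0],1],[[0.009,0,0.021],[0,0,0],1],[[0.011,0,0.028],[0,0,0],1],[[0.012,0,0.035],[0,0,0],1],[[0.013,0,0.042],[0,0,0],1],[[0.014,0,0.048],[0,0,0],1]]'

```text
time_s: 12.65
tcp_pos: [0.6407, -0.0278, 0.0922]
eef_rot: [180.0, 0.2, -165.9]
contact_force: [-0.2, 0.3, 0.9]
gripper_width: 0.0004
```

Run:
```python
from plant import r
from h import *
s=r.get_state();rel(s,[])
c=r.capture("scene");cv2.imwrite(f"pics/o_s.png",cv2.resize(c["color"][80:280,170:420,::-1],None,fx=3,fy=3))
```

```text
st pos [-0.0703  0.0003  0.0922] F_st [-0.09  0.37  0.91] t 12.65 w 0.0
rot [0.     0.0038 0.0004]
```

View pics/o_s.png

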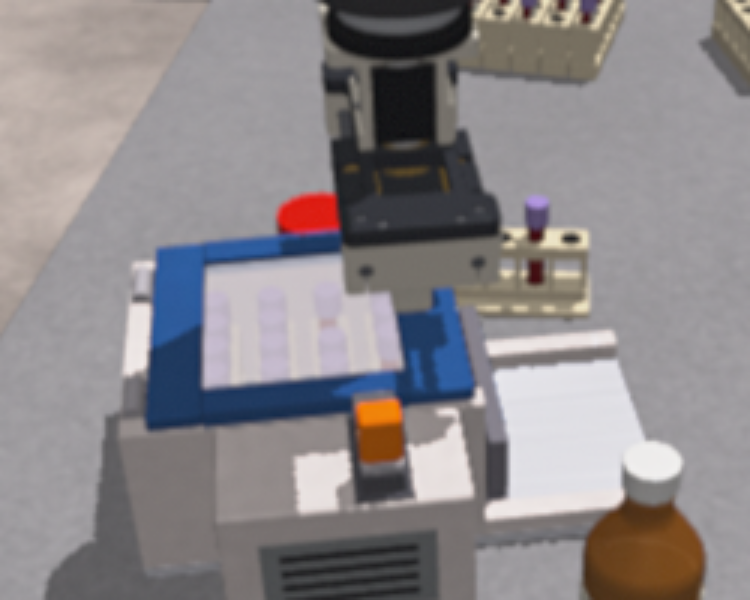

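Nearly shut. I'll press down in small steps until the force rises.

Request:
step_arm --increments '[[[0.0,0,0.003],[0,0,0],1],[[0.0,0,0.006],[0,0,0],1],[[0,0,0.009],[0,0,0],1],[[0,0,0.009],[0,0,0],1]]'

```text
time_s: 13.1
tcp_pos: [0.6408, -0.0278, 0.0908]
eef_rot: [-179.9, 0.4, -165.8]
contact_force: [-21.5, 5.6, 45.8]
gripper_width: 0.0005
```

Run:
```python
from plant import r
from h import *
s=r.get_state();rel(s,[])
```

```text
st pos [-0.0702  0.0002  0.0908] F_st [-19.5   10.64  45.8 ] t 13.1 w 0.0
rot [-0.0017  0.0063  0.0025]
```

Hard stop with the tip at z of about 0.115, so the hood is shut. Lifting and moving to the latch's outer side.

Request:
step_arm --increments '[[[0.0,0,-0.03],[0,0,0],1],[[0.0,0,-0.07],[0,0,0],1],[[0,0,-0.11],[0,0,0],1],[[-0.01,0.04,-0.115],[0,0,0],1],[[-0.02,0.085,-0.115],[0,0,0],1],[[-0.027,0.13,-0.115],[0,0,0],1],[[-0.027,0.17,-0.115],[0,0,0],1],[[-0.027,0.195,-0.115],[0,0,0],1],[[-0.027,0.195,-0.115],[0,0,0],1]]'

```text
time_s: 14.0
tcp_pos: [0.6184, 0.1709, 0.199]
eef_rot: [180.0, 0.2, -165.7]
contact_force: [0.2, -0.3, -0.1]
gripper_width: 0.0006
```

Run:
```python
from plant import r
from h import *
s=r.get_state();rel(s,[(-.043,.19,.104),(-.043,.13,.104)])
c=r.capture("scene");cv2.imwrite(f"pics/p_s.png",cv2.resize(c["color"][30:280,170:420,::-1],None,fx=2.4,fy=2.4))
c=r.capture("wrist");cv2.imwrite("pics/p_w.png",c["color"][:,:,::-1])
```

```text
st pos [-0.0436  0.1984  0.199 ] F_st [ 0.08 -0.37 -0.09] t 14.0 w 0.001
rot [0.0004 0.0041 0.0037]
(-0.043, 0.19, 0.104) [-0.0002 -0.0085  0.095 ]
(-0.043, 0.13, 0.104) [ 0.     -0.0685  0.0949]
```

View pics/p_s.png

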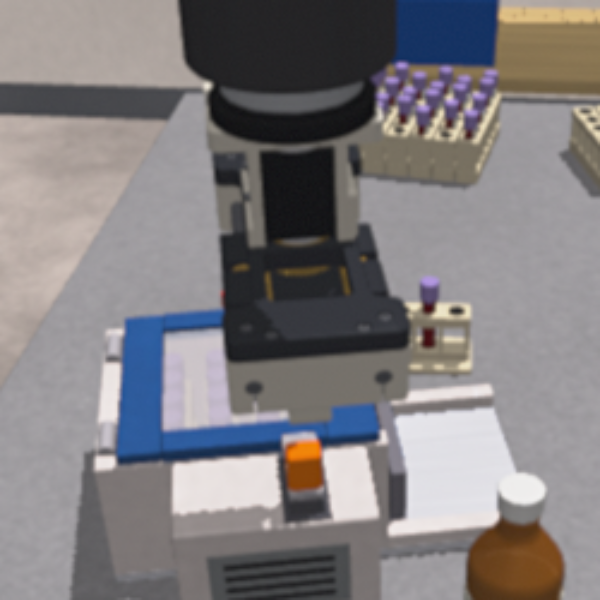

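Run:
```python
from plant import r
from h import *
c=r.capture("scene")
for p in([-.053,.219,.223],[-.03,.219,.223],[-.053,.219,.199],[-.0826,.295,.3],[-.0046,.295,.3],[-.0046,.295,.265]): print(p,((proj(c,[s2w(p)])[0]-[170,30]+.5)*2.4).round(0))
im=r.capture("wrist")["color"]
```

```text
[-0.053, 0.219, 0.223] [330. 432.]
[-0.03, 0.219, 0.223] [286. 436.]
[-0.053, 0.219, 0.199] [332. 468.]
[-0.0826, 0.295, 0.3] [411. 393.]
[-0.0046, 0.295, 0.3] [229. 408.]
[-0.0046, 0.295, 0.265] [236. 472.]
```

View pics/p_w.png

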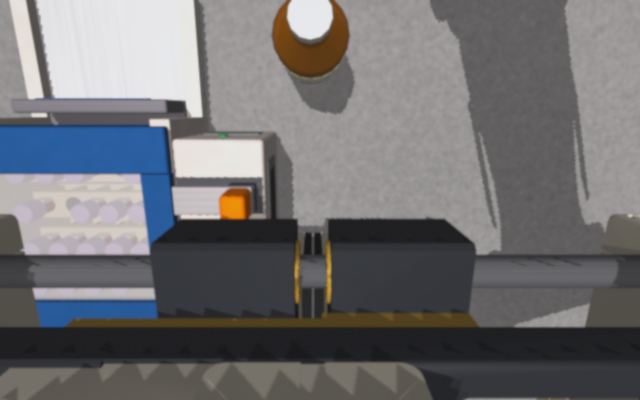

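Tip lines up in x with the nub and sits about 27 mm outboard of it. Descend, then push towards -y.

Request:
step_arm --increments '[[[0.0,0,0.04],[0,0.004,0.004],1],[[0.0,0,0.075],[0,0.004,0.004],1],[[0,0,0.095],[0,0.004,0.004],1],[[0,-0.01,0.095],[0,0.004,0.004],1],[[0,-0.02,0.095],[0,0.004,0.004],1],[[0,-0.028,0.095],[0,0.004,0.004],1],[[0,-0.034,0.095],[0,0.004,0.004],1],[[0,-0.038,0.095],[0,0.004,0.004],1]]'

```text
time_s: 15.0
tcp_pos: [0.6298, 0.1307, 0.1056]
eef_rot: [180.0, 0.2, -166.2]
contact_force: [-0.3, 1.6, 0.8]
gripper_width: 0.0004
```

Run:
```python
from plant import r
from h import *
s=r.get_state();rel(s,[(-.043,.13,.104)])
c=r.capture("scene");cv2.imwrite(f"pics/q_s.png",cv2.resize(c["color"][80:280,190:440,::-1],None,fx=3,fy=3))
```

```text
st pos [-0.0423  0.1566  0.1056] F_st [0.14 1.6  0.83] t 15.0 w 0.0
rot [ 0.0006  0.0028 -0.0042]
(-0.043, 0.13, 0.104) [ 0.0006 -0.0266  0.0016]
```

View pics/q_s.png

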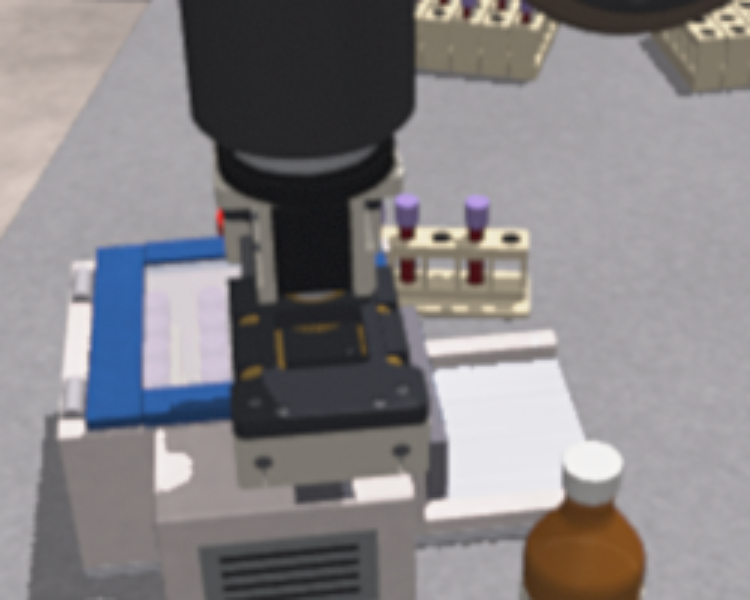

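Force along y is 1.6 N, matching latch friction. I'll keep pushing.

Request:
step_arm --increments '[[[0.0,-0.004,0],[0,0,0],1],[[0.0,-0.008,0],[0,0,0],1],[[0,-0.012,0],[0,0,0],1],[[0,-0.016,0],[0,0,0],1],[[0,-0.019,0],[0,0,0],1],[[0,-0.022,0],[0,0,0],1],[[0,-0.025,0],[0,0,0],1],[[0,-0.025,0],[0,0,0],1]]'

```text
time_s: 15.85
tcp_pos: [0.6346, 0.1063, 0.1039]
eef_rot: [-180.0, -0.0, -166.2]
contact_force: [0.1, 0.7, -0.4]
gripper_width: 0.0005
```

Run:
```python
from plant import r
from h import *
s=r.get_state();rel(s,[(-.043,.13,.104)])
```

```text
st pos [-0.0436  0.1318  0.1039] F_st [ 0.25  0.63 -0.37] t 15.85 w 0.0
rot [-0.0002 -0.0005 -0.0041]
(-0.043, 0.13, 0.104) [-0.0007 -0.0018 -0.0001]
```

Request:
step_arm --increments '[[[0.0,-0.003,0],[0,0,0],1],[[0.0,-0.006,0],[0,0,0],1],[[0,-0.008,0],[0,0,0],1],[[0,-0.008,0],[0,0,0],1]]'

```text
time_s: 16.25
tcp_pos: [0.6355, 0.1033, 0.1039]
eef_rot: [179.7, 0.0, -166.1]
contact_force: [-8.6, 20.0, 4.8]
gripper_width: 0.0003
```

Run:
```python
from plant import r
from h import *
s=r.get_state();rel(s,[(-.043,.13,.104)])
c=r.capture("wrist");cv2.imwrite("pics/r_w.png",c["color"][:,:,::-1])
c=r.capture("top");cv2.imwrite(f"pics/r_t.png",cv2.resize(c["color"][80:280,220:430,::-1],None,fx=3,fy=3))
```

```text
st pos [-0.0435  0.1287  0.1039] F_st [-3.47 21.45  4.78] t 16.25 w 0.0
rot [ 0.0055  0.0007 -0.0031]
(-0.043, 0.13, 0.104) [-0.0005  0.0013 -0.0001]
```

View pics/r_w.png

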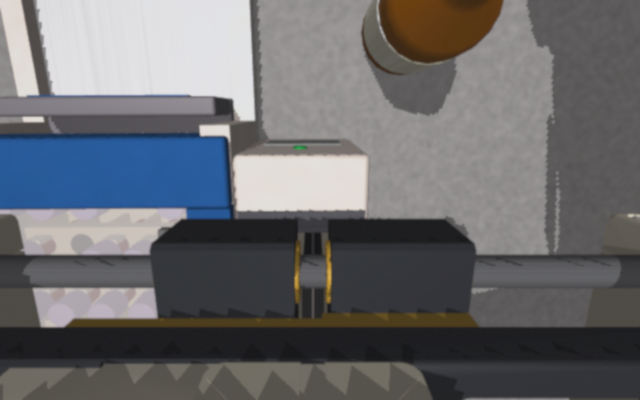

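21 N with no more travel: the latch is at its end stop. I'll back off and inspect everything from clear of the station.

Request:
step_arm --increments '[[[0.0,0.015,0],[0,0,0],1],[[0.0,0.035,-0.01],[0,0,0],1],[[0,0.04,-0.05],[0,0,0],1],[[0,0.04,-0.095],[0,0,0],1],[[0,0.04,-0.13],[0,0,0],1],[[0.04,0.02,-0.13],[0,0,0],1],[[0.08,0,-0.13],[0,0,0],1],[[0.12,-0.03,-0.13],[0,0,0],1],[[0.16,-0.06,-0.13],[0,0,0],1],[[0.19,-0.09,-0.13],[0,0,0],1]]'

```text
time_s: 17.35
tcp_pos: [0.4712, -0.0355, 0.2341]
eef_rot: [-180.0, -0.0, -166.1]
contact_force: [0.5, -0.6, 0.6]
gripper_width: 0.0005
```

Request:
step_arm --increments '[[[0.02,-0.03,0],[0,0,0],1],[[0.04,-0.07,0],[0,0,0],1],[[0.05,-0.11,0],[0,0,0],1],[[0.05,-0.15,0],[0,0,0],1],[[0.05,-0.19,0],[0,0,0],1],[[0.05,-0.19,0],[0,0,0],1]]'

```text
time_s: 17.95
tcp_pos: [0.4704, -0.234, 0.2332]
eef_rot: [-180.0, -0.1, -166.4]
contact_force: [-0.1, 0.6, -0.3]
gripper_width: 0.0005
```

Run:
```python
from plant import r
from h import *
s=r.get_state();rel(s,[])
t=r.capture("top");c=r.capture("scene")
cv2.imwrite(f"pics/s_t.png",cv2.resize(t["color"][80:280,220:430,::-1],None,fx=3,fy=3))
cv2.imwrite(f"pics/s_s.png",cv2.resize(c["color"][80:280,190:440,::-1],None,fx=3,fy=3))
U=[]
for im in(t,c):
    hsv=cv2.cvtColor(im["color"],cv2.COLOR_RGB2HSV)
    m=cv2.inRange(hsv,(8,180,150),(18,255,255));n,l,st,ce=cv2.connectedComponentsWithStats(m)
    i=max(range(1,n),key=lambda i:st[i,4]);print(st[i],ce[i])
    U.append(ce[i])
print("nub",w2s(onz(t,U[0],.15)))
for n,im,o in(("top",t,[220,80]),("scene",c,[190,80])):
    P=[s2w(p) for p in([-.095,.085,.115],[-.095,-.085,.115],[.08,.085,.115],[-.04,.102,.152],[-.116,.068,.063],[-.116,-.068,.063])]
    print(n,((proj(im,P)-o+.5)*3).round(0).tolist())
```

```text
st pos [-0.2856 -0.1584  0.2332] F_st [ 0.08  0.55 -0.31] t 17.95 w 0.0
rot [-0.0004 -0.0024 -0.0075]
[263 177  11  12  95] [268.27368421 182.37894737]
[288 199  13   7  76] [293.42105263 201.81578947]
nub [-0.04132921  0.102674    0.15      ]
top [[200.0, 389.0], [460.0, 322.0], [132.0, 124.0], [147.0, 306.0], [237.0, 416.0], [433.0, 365.0]]
scene [[413.0, 389.0], [376.0, 223.0], [81.0, 419.0], [309.0, 362.0], [446.0, 440.0], [414.0, 304.0]]
```

View pics/s_t.png

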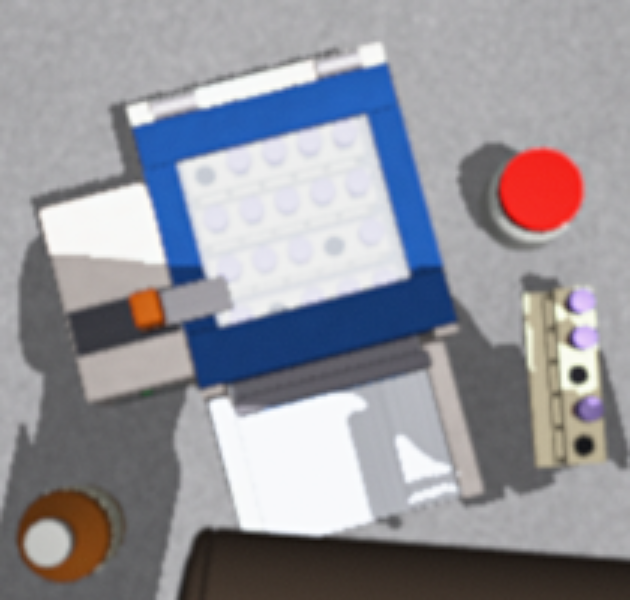

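View pics/s_s.png

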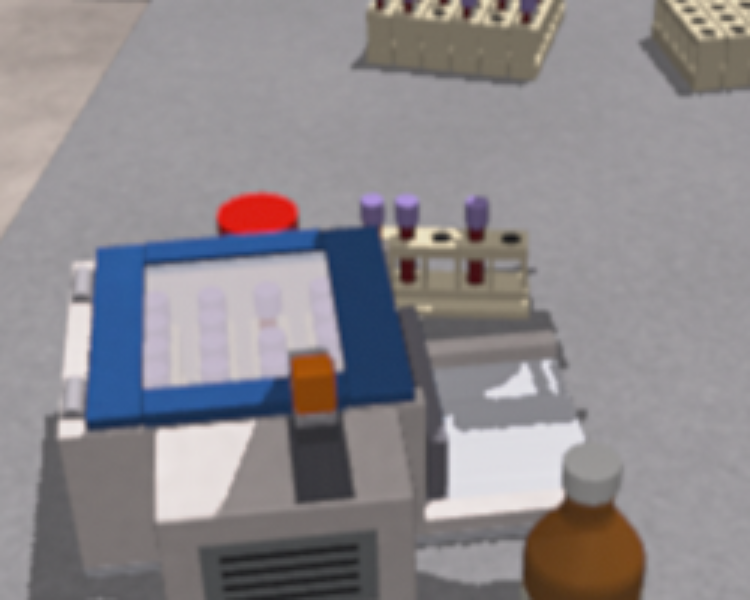

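The bolt lies over the hood, the nub is at y = 0.103 (target 0.102), the hood corners match the shut position and the plate is at home. The rack, bottle and jar are where they started. Handing in.

```bash
python3 -c "
from plant import r
print(r.close_job())"
```

```text
the job is handed in; nothing more can be done
None
```

The station is ready to run and the job was handed in at about 18 s: I pushed the tray home, pressed the hood shut, then pushed the latch across, all with the closed fingertips.

**Final checks:**
- **Tray:** before the hood was closed, the front plate measured x = -116 mm in the top view, the same as the stop. The scene view agreed, and the plate sat against a hard stop under a 32 N push.
- **Hood:** it hit a hard stop at level under about 46 N, and its corners match the shut position to within a few millimetres.
- **Latch:** the nub is at y = 102.7 mm against a target of 102 mm. It hit its end stop at 21 N and the bolt lies over the hood.
- **Bystanders and arm:** the rack, bottle and jar look unmoved, and the arm is clear of everything.

**What disagreed or went wrong:**
- **Fingertip height:** the closed fingertips ended about 24–28 mm above the reported TCP (tool point).
- **First tray push:** because of that, it passed over the front plate and pressed on the tube racks at about 8 N, shifting the tray only about 5 mm. I backed off, corrected for the offset and pushed on the plate.
- **Finger width:** the fingers touched the tray plate about 4 mm earlier than the 19 mm pad width would suggest.

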